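# Load a specimen carrier into the sloping dock and set its dwell wheel

## Task

Take the specimen carrier with the orange grip block, lay it flat on the sloping steel bed of the dock, well clear of both orange stops, before you let go of it, and let it slide down fully home into the corner of the two stops. Then roll the thumbwheel of the dwell timer with a fingertip to 3: the orange flat with three dots straight up, level with the two red index marks. Leave all the other things where they are.

Things in the scene. Friction and masses are not known exactly. Their poses are not given: they have to be found in the camera images.
- carrier_grip (a point): Loose specimen carrier, about 0.2 kg: square aluminium plate 80 x 80 x 8 mm with an upright orange grip block in its middle, 30 mm long (x), 18 mm thick (y), 44 mm tall. The point is the block's centre, 30 mm above the plate's underside; z up, x and y along the plate's sides. It lies flat on the table at one of three places; blue and white ones lie at the others.
- carrier: The same carrier with the orange block; origin at the centre of the plate's underside, same axes.
- nest: Sloping frame of the fixed navy dock, leaning 30 degrees, lowest corner towards the robot. Origin: inner corner of the two orange stops. x, y lie in the slope, each pointing uphill away from one stop (inner faces x = 0, y = 0); z is the outward normal. Stops: 8 mm thick, 16 to 124 mm along the slope, tops at z = 34 mm. A carrier fully home has its centre at x = y = 40 mm.
- bed_spot (a point): Point of the slope at x = y = 66 mm, z = 0 of the nest, same axes: a spot clear of both stops. The slippery steel bed there spans 4 to 130 mm in x and y. Its locked height is adjustable: the surface is the plane z = h, with h anywhere from 0 to 18 mm, not told: feel for it. A carrier let go on it with its sides along the stops slides home by itself in about a second.
- wheel (a joint): Angle of the timer's thumbwheel, rad. 0: the orange flat with three dots (3) is straight up; one step (one number) is 0.628 rad. It starts at -1.9 to -0.75 and grows as the wheel's top is rolled along +x of wheel_top, away from the robot. No detents: it stays where it is left; about 1.2 N at the rim turns it. End stops at -2.2 and 0.9.
- wheel_top (a point): Topmost point of the thumbwheel's rim; x is the rolling direction, y the wheel's axis, z up. Rim: grippy, rigid, 44 mm in diameter, 24 mm wide, 17 mm proud of the fixed grey timer housing (90 mm in x, 70 mm in y, 45 mm high). Press a fingertip lightly on top (3 to 10 N) and drag: 22 mm is 1 rad.
- carrier_blue_grip (a point): Grip block centre of the blue carrier; a bystander of the same shape.
- carrier_white_grip (a point): Grip block centre of the white carrier; a bystander of the same shape.
- bottle_mid (a point): Middle of an amber bottle, 60 mm wide, 130 mm tall, a bystander.
- beaker_mid (a point): Middle of a glass beaker, 70 mm wide, 90 mm tall, a bystander.
- weight_mid (a point): Middle of a brass weight, 32 mm wide, 46 mm tall, a bystander.
- spatula_grip (a point): Handle of a spatula lying flat, 180 mm long, a bystander.

How it is judged:
By the outcome, as a careful person would: the job done as asked, in the order asked, and still so for the second after the job is handed in, with the robot touching nothing.
It also fails if it takes over 64 s, if anything falls off the work surface, if the arm or the gripper's body presses on something with over 40 N, if the wrist force passes 120 N, or if a joint passes its speed limit or range.

## Robot

A 7-joint arm with a two-finger parallel gripper is mounted at the origin on the work surface. World frame = base frame: x ahead of the robot, y to its left, z up, the work surface at z = 0. Lengths are in m, angles in rad, forces in N, time in s.
With the tool pointing down it reaches from about 0.4 to 0.875 m from the base axis. Payload 6.5 kg.
Tool frame: the origin (TCP) lies midway between the tips of the shut fingers; the grasp point (between the pads) lies 19 mm behind it; z points along the fingers, y is the line along which they close (so a half turn about z gives the same grasp; the last joint's range is limited). The gripper opens to 88 mm and grips with 3 to 60 N. Pads are 18 mm wide; open, the fingers measure 123 mm over their backs; the gripper's body (75 mm by 187 mm) begins 45 mm behind the grasp point.
Start: joints at [1.132, 0.536, -0.004, 1.538, 0.003, 1.067, -0.071], TCP at [0.237, -0.605, 0.201] pointing down, gripper open.
Joint ranges: [-2.7, 2.7], [-0.37, 2.16], [-1.27, 1.26], [0.24, 2.4], [-1.31, 4.45], [0.19, 1.91], [-2.76, 2.76]. Speed limits (rad/s): [2.39, 2.39, 3.14, 3.14, 3.14, 3.14, 3.14].

## Interface

Orientations are given as a unit quaternion [x, y, z, w].
In Python, from plant import telemetry, get_image, bot, spot_in, silhouettes, tip_of gives the robot as it stands.
- The arm moves only by the tool carry_out, never from a script. Its argument "increments" is a list that holds one entry, the list of rows, each a list of 7 numbers: the turn, a rotation vector about the tool's x, y, z in degrees, then the shift along the tool's x, y, z in m, then the opening, from -1 (shut) to 1 (fully open). In form: [[[wx, wy, wz, dx, dy, dz, hand], ...]]. A call has 1 to 8 rows; each row shifts and turns the commanded pose from where the row before left it, along the tool's axes as they then stand; what a row does not reach is not made up. A row lasts 1/8 s, in which the tool goes at most 62.5 mm and 10.7 degrees, less where a joint would pass 70% of its speed; a pose out of reach is approached as far as the arm can. A call with a gripper value outside its range is refused whole. The fingers move at their own pace and stop on an object; "newtons" is the grip in N (left out, the last holds). Time passes only in rows, so rows that do not move let the fingers close. It gives the time, the measured TCP pose, the force, the opening and the grip force at its end, in the units of the state.
- telemetry.sense(): the state, without advancing time (a new reading comes with each control period).
- get_image(name): name is "side" or "top"; returns a dict with "img" (420x560x3 uint8, red, green, blue), "range_z" (420x560 float32, m along the optical axis (not along the pixel's ray), 0 where there is no reading), "fx", "fy", "cx", "cy" (pixels), "R" (3x3) and "t" (3): a world point X has camera coordinates R X + t. Camera axes: x right, y down, z forward; pixel columns grow to the right and rows downward; lengths in m; the calibration is good to about 2 mm. A picture is of the moment at which its call begins.
- bot.close_job(): hands the job in; it is judged then, once.
Trained networks look in the newest picture that a camera, given by its name, has taken for a name from the list of things; names that differ only in an ending like _2 or _b are one class to them, and where a whole thing is asked for, a point or a joint stands for the part that bears it (a point fixed in the world has none). Each returns a list of dicts, best first, with "p" (0 to 1); they miss things now and then, are a little off and sometimes report something else, mostly with a low value. They report only what shows in the picture. A call takes as long as a camera call.
- spot_in(camera, query): "at" ([x, y, z] in m, in world coordinates, good to about 4 mm: the middle of the surface that is visible of it).
- silhouettes(camera, query): "region" (420x560 bool, what is visible of it).
- tip_of(camera, query): "at" ([x, y, z] in m, in world coordinates, good to about 4 mm: a listed point, or the origin of a listed thing).
The state is a dict: "clock": time; "joint_pos": joint angles; "joint_vel": joint speeds; "joint_torque": joint torques, N m; "tool_pos": TCP position; "tcp_rot": TCP orientation; "contact_force": force on the tool from outside, world axes, zero at the start; "torque": the same for the moment, N m; "opening": finger opening in m; "grasp_force": force on a finger pad.
Only numpy, scipy, OpenCV 4.12 (cv2) and the standard library are available. Lean on these libraries where they do the work, as an engineer would, in place of code of your own. Each camera call takes 0.05 s, during which the arm holds its last target. There are 200 camera calls.

## Working session

There is one attempt and no reset: what is moved stays moved. The work goes in short steps, Python scripts to look and compute and a tool call to move; the robot and the scene stay as the last step left them, time stands still between calls to the robot, and variables do not carry over. Pictures are saved under pics/ and viewed, at most 10 in all, crops included, and the job is handed in when it is done.

Besides the shell and the picture viewer there is one more tool, called after "Emit:" as a command line: name --argument value ..., lists and objects as JSON in quotes. carry_out: Moves the arm, as the interface text tells. Its arguments: {"type":"object","properties":{"increments":{"type":"array","items":{"type":"array","items":{"type":"array","items":{"type":"number"}}}},"newtons":{"type":"number"}},"required":["increments"]}

```bash
mkdir -p pics
python3 - <<'E'
from plant import telemetry, get_image, bot, spot_in, silhouettes, tip_of
import numpy as np,cv2
for c in("top","side"):
    d=get_image(c); cv2.imwrite(f"pics/{c}0.png",d["img"][:,:,::-1]); np.savez(f"{c}0.npz",**d)
    print(c,d["fx"],d["cx"],d["cy"],np.round(d["R"],3).tolist(),np.round(d["t"],3))
    for q in("carrier_grip","carrier","nest","bed_spot","wheel_top","carrier_blue_grip","carrier_white_grip","bottle_mid","beaker_mid","weight_mid","spatula_grip"):
        print(q,[(round(float(r["p"]),2),np.round(r["at"],4).tolist()) for r in tip_of(c,q)][:2])
s=telemetry.sense();print(s)
E
```

```text
top 499.4052031686879 281.16347891476585 219.9149974448321 [[0.027, -1.0, 0.011], [-0.988, -0.028, -0.149], [0.149, -0.007, -0.989]] [0.08  0.561 1.252]
carrier_grip [(0.8, [0.5731, 0.1346, 0.0331])]
carrier [(0.78, [0.5714, 0.1331, -0.0005])]
nest [(0.7, [0.4792, -0.2395, 0.047]), (0.31, [0.5724, 0.1326, 0.0332])]
bed_spot [(0.74, [0.5492, -0.275, 0.0917])]
wheel_top [(0.67, [0.4561, -0.0563, 0.0599])]
carrier_blue_grip [(0.9, [0.4239, 0.2152, 0.0304]), (0.43, [0.7671, 0.0352, 0.0718])]
carrier_white_grip [(0.85, [0.6243, 0.2944, 0.0329])]
bottle_mid [(0.86, [0.7675, 0.0363, 0.0672]), (0.53, [0.5499, -0.2738, 0.0911])]
beaker_mid [(0.82, [0.597, 0.4557, 0.0459])]
weight_mid [(0.43, [0.6955, -0.0881, 0.0217])]
spatula_grip [(0.81, [0.3821, 0.3614, 0.0104])]
side 413.02307556997107 277.2439820507271 209.5578252681589 [[-0.999, -0.037, -0.007], [-0.015, 0.572, -0.82], [0.035, -0.82, -0.572]] [0.583 0.033 0.969]
carrier_grip [(0.92, [0.5706, 0.1351, 0.0283])]
carrier [(0.72, [0.5695, 0.1357, -0.0034])]
nest [(0.97, [0.4786, -0.2394, 0.0462])]
bed_spot [(0.84, [0.5519, -0.2723, 0.0962]),
[... 400 characters left out ...]
array([ 1.13179025,  0.53643582, -0.00443801,  1.53792615,  0.00260393,
        1.06727951, -0.07119426]), 'joint_vel': array([ 0.00078702,  0.00237261,  0.00060593, -0.00187188,  0.00024732,
        0.00069347,  0.00095124]), 'joint_torque': array([ 3.24695038e-04, -5.70910978e+01,  9.90487598e-01, -2.51922137e+01,
       -5.60540927e-02,  1.08369635e-02,  3.69407348e-05]), 'tool_pos': array([ 0.23676165, -0.60532312,  0.20088208]), 'tcp_rot': array([ 9.82670074e-01,  1.85363227e-01, -1.15566672e-05, -1.92309992e-05]), 'contact_force': array([-0.52059684, -0.31481826, -0.21410986]), 'torque': array([ 0.01206699, -0.0563717 ,  0.02425707]), 'grasp_force': 0.0, 'opening': 0.08816882852189362}
```

View images.

View pics/top0.png

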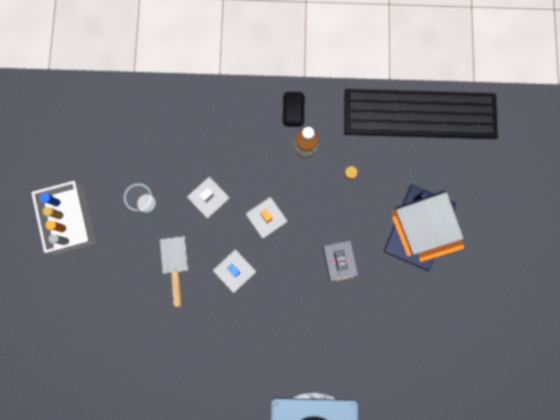

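View pics/side0.png

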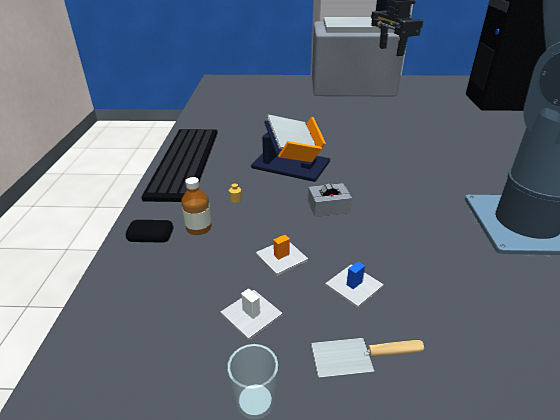

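```bash
cat > h.py <<'E'
import numpy as np,cv2
def pts(d,m):
    v,u=np.nonzero(m&(d["range_z"]>0)); z=d["range_z"][v,u]
    P=np.c_[(u-d["cx"])/d["fx"]*z,(v-d["cy"])/d["fy"]*z,z]
    return (P-d["t"])@d["R"],u,v
def plane(P):
    for _ in range(6):
        c=P.mean(0);n=np.linalg.svd(P-c)[2][2];n*=np.sign(n[2]);r=(P-c)@n
        P=P[abs(r)<max(2*np.median(abs(r)),.001)]
    return c,n,len(P),r.std()
E
python3 - <<'E'
from plant import *
from plant import silhouettes,get_image
from h import *
np.set_printoptions(precision=4,suppress=True)
for c in("top","side"):
    d=dict(np.load(f"{c}0.npz")); img=d["img"]; hsv=cv2.cvtColor(img,cv2.COLOR_RGB2HSV)
    P=np.zeros(img.shape); Q,u,v=pts(d,np.ones(img.shape[:2],bool)); P[v,u]=Q
    ok=d["range_z"]>0
    org=(hsv[...,0]<20)&(hsv[...,0]>5)&(hsv[...,1]>180)&(hsv[...,2]>120)
    near=lambda x,y,r:ok&(np.hypot(P[...,0]-x,P[...,1]-y)<r)
    # bed
    bed=near(.5492,-.275,.11)&(hsv[...,1]<70)&(hsv[...,2]>110)&(P[...,2]>.04)
    bed=cv2.erode(bed.astype(np.uint8),np.ones((5,5)))>0
    print(c,"bed px",bed.sum(),plane(P[bed]))
    B=P[bed];print(cv2.minAreaRect(B[:,:2].astype(np.float32)),B[:,2].min(),B[:,2].max())
    st=near(.5,-.26,.12)&org
    print("stops",st.sum(), P[st].min(0),P[st].max(0))
    pl=near(.572,.134,.06)&(hsv[...,1]<70)&(hsv[...,2]>110)
    print("plate",pl.sum(),cv2.minAreaRect(P[pl][:,:2].astype(np.float32)),np.median(P[pl],0))
    g=near(.572,.134,.03)&org
    print("grip",g.sum(),np.median(P[g],0),cv2.minAreaRect(P[g&(P[...,2]>.046)][:,:2].astype(np.float32)))
    tm=near(.456,-.056,.075)&(P[...,2]>.038)&(P[...,2]<.05)
    print("timer",tm.sum(),cv2.minAreaRect(P[tm][:,:2].astype(np.float32)))
    wt=near(.456,-.056,.03)&(P[...,2]>.052)
    print("wheel",wt.sum(),cv2.minAreaRect(P[wt][:,:2].astype(np.float32)) if wt.sum() else 0,P[wt].max(0) if wt.sum() else 0)
    def crop(u0,v0,r,k,n): cv2.imwrite(n,cv2.resize(img[v0-r:v0+r,u0-r:u0+r,::-1],None,fx=k,fy=k,interpolation=cv2.INTER_CUBIC))
    a=(430,228) if c=="top" else (293,148); b=(341,261) if c=="top" else (330,197)
    def cr(p,r): return cv2.resize(img[p[1]-r:p[1]+r,p[0]-r:p[0]+r,::-1],(390,390),interpolation=cv2.INTER_CUBIC)
    cv2.imwrite(f"pics/crop_{c}.png",np.hstack([cr(a,50),cr(b,26)]))
E
```

```text
top bed px 2007 (array([ 0.5533, -0.2708,  0.1032]), array([-0.466 ,  0.1772,  0.8669]), 1145, np.float64(0.0010943824718945272))
((0.550703227519989, -0.27029576897621155), (0.10927844047546387, 0.12113568186759949), 19.830968856811523) 0.05936983771520848 0.14425763594888988
stops 402 [ 0.4638 -0.3441  0.0123] [ 0.5787 -0.1789  0.1235]
plate 1038 ((0.5715779066085815, 0.1359349489212036), (0.09232982248067856, 0.09170038253068924), 36.7402458190918) [0.5684 0.1345 0.007 ]
grip 0 [nan nan nan] ((0.0, 0.0), (0.0, 0.0), 0.0)
timer 765 ((0.45875003933906555, -0.05951482802629471), (0.09099430590867996, 0.07075214385986328), 12.609621047973633)
wheel 139 ((0.45900076627731323, -0.05931086093187332), (0.03893401473760605, 0.02437145821750164), 11.857979774475098) [ 0.4785 -0.0439  0.066 ]
side bed px 566 (array([ 0.5597, -0.2725,  0.1079]), array([-0.4641,  0.1883,  0.8655]), 339, np.float64(0.0005281507127369394))
((0.5501184463500977, -0.26540079712867737), (0.10394050180912018, 0.1140800416469574), 19.242883682250977) 0.07402729651738721 0.13914652222459895
stops 803 [ 0.4592 -0.3502  0.0138] [ 0.592  -0.1766  0.119 ]
plate 795 ((0.5689029097557068, 0.13019514083862305), (0.08684823662042618, 0.09097078442573547), 36.11809539794922) [0.5669 0.1469 0.0071]
grip 252 [0.5695 0.1427 0.0346] ((0.5694289803504944, 0.13563330471515656), (0.030271900817751884, 0.02092459797859192), 33.73413848876953)
timer 531 ((0.4566553831100464, -0.05628228187561035), (0.09061915427446365, 0.07349970936775208), 12.764226913452148)
wheel 107 ((0.4580850899219513, -0.05727510154247284), (0.037664733827114105, 0.025449231266975403), 15.393556594848633) [ 0.4759 -0.0422  0.0634]
  return _methods._mean(a, axis=axis, dtype=dtype,
  ret = um.true_divide(
```

View pics/crop_side.png

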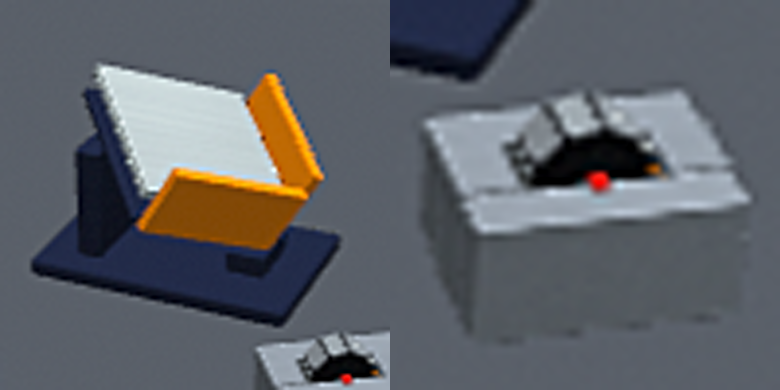

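View pics/crop_top.png

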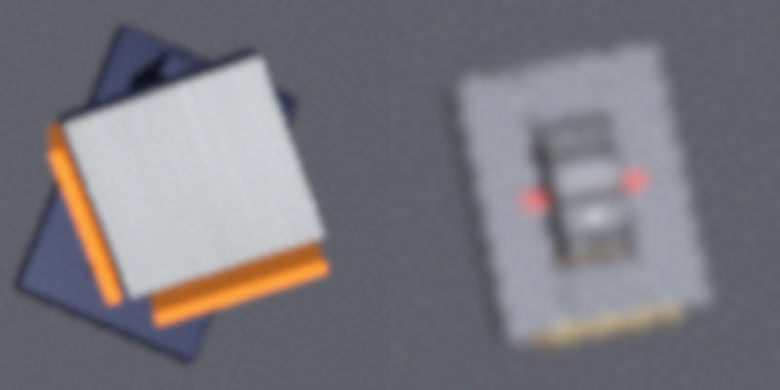

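```bash
cat >> h.py <<'E'
from scipy.spatial.transform import Rotation as Rn
n=np.array([-.465,.183,.866]);n/=np.linalg.norm(n)
u=np.array([0,0,1])-n[2]*n;u/=np.linalg.norm(u);w=np.cross(n,u)
X=(u-w)/2**.5;Y=(u+w)/2**.5;N=np.c_[X,Y,n]
def steps(q,p,Rt,pt):
    "rotation (tool rotvec deg) and shift in the tool axes before/after the turn"
    R=Rn.from_quat(q).as_matrix()
    d=np.array(pt)-p
    return dict(rot=np.rad2deg(Rn.from_matrix(R.T@Rt).as_rotvec()).round(2),before=(R.T@d).round(4),after=(Rt.T@d).round(4))
def down(yaw):
    a=np.deg2rad(yaw);return np.c_[[np.cos(a),np.sin(a),0],[np.sin(a),-np.cos(a),0],[0,0,-1]]
E
python3 - <<'E'
from plant import telemetry,silhouettes
from h import *
np.set_printoptions(precision=4,suppress=True)
print(X,Y,n)
O=np.array([.477,-.242,.0469])
for c in("top","side"):
    d=dict(np.load(f"{c}0.npz")); hsv=cv2.cvtColor(d["img"],cv2.COLOR_RGB2HSV)
    P,uu,v=pts(d,np.ones((420,560),bool)); L=(P-O)@N; H=hsv[v,uu]
    near=(abs(L[:,0]-60)<200)&(abs(L[:,0]-.06)<.09)&(abs(L[:,1]-.06)<.09)
    b=near&(H[:,1]<70)&(H[:,2]>110)&(abs(L[:,2]-.008)<.005)
    r=cv2.minAreaRect((L[b,:2]*1000).astype(np.float32)); print(c,b.sum(),r,np.percentile(L[b],[1,50,99],axis=0))
    o=near&(H[:,0]<20)&(H[:,0]>4)&(H[:,1]>170)
    S=L[o];
    for k in(0,1):
        s=S[(S[:,1-k]>.03)&(S[:,2]>.005)&(abs(S[:,k])<.02)]; 
        if len(s)>5: print("stop",k,len(s),np.percentile(s,[3,50,97],axis=0), "slope deg",np.rad2deg(np.polyfit(s[:,1-k],s[:,k],1)[0]))
s=telemetry.sense()
print(steps(s["tcp_rot"],s["tool_pos"],down(36.4),[.5715,.1348,.16]))
E
```

```text
[ 0.311  -0.8823  0.3534] [0.8289 0.4337 0.3534] [-0.4651  0.183   0.8661]
top 2469 ((68.32107543945312, 65.54601287841797), (133.00355529785156, 126.01718139648438), 89.52043151855469) [[0.0069 0.0054 0.0033]
 [0.0702 0.0691 0.008 ]
 [0.1301 0.1302 0.0126]]
stop 0 145 [[-0.0061  0.0343  0.0186]
 [-0.002   0.0827  0.0334]
 [ 0.0015  0.1251  0.039 ]] slope deg 0.44922249863996583
stop 1 268 [[ 0.0334 -0.0068  0.0114]
 [ 0.0764 -0.0005  0.0308]
 [ 0.1191  0.002   0.0381]] slope deg -0.18520184115454766
side 912 ((68.28616333007812, 66.31098937988281), (126.04727935791016, 128.73526000976562), 0.791594386100769) [[0.0103 0.0048 0.0043]
 [0.076  0.0755 0.0088]
 [0.1298 0.1289 0.0114]]
stop 0 295 [[-0.0104  0.0333  0.006 ]
 [-0.0077  0.0815  0.0215]
 [-0.0012  0.1229  0.0355]] slope deg 0.9746793235929804
stop 1 231 [[ 0.0318 -0.0075  0.0068]
 [ 0.0741 -0.0023  0.0233]
 [ 0.1198  0.0002  0.0365]] slope deg -0.5834539095604245
{'rot': array([ -0.  ,   0.  , -15.04]), 'before': array([ 0.5814, -0.5673,  0.0409]), 'after': array([ 0.7086, -0.3971,  0.0409])}
```

Emit:
carry_out --increments '[[[0, 0, -7.5, 0, 0, -0.03, 1], [0, 0, -7.5, 0, 0, -0.03, 1], [0, 0, 0, 0.044, -0.025, 0, 1], [0, 0, 0, 0.044, -0.025, 0, 1], [0, 0, 0, 0.044, -0.025, 0, 1], [0, 0, 0, 0.044, -0.025, 0, 1], [0, 0, 0, 0.044, -0.025, 0, 1], [0, 0, 0, 0.044, -0.025, 0, 1]]]'

```text
clock: 2.2
tool_pos: [0.361, -0.3266, 0.2612]
tcp_rot: [0.95, 0.312, 0.0, 0.0]
contact_force: [0.4, 0.2, -0.2]
opening: 0.088
grasp_force: 0.0
```

Emit:
carry_out --increments '[[[0, 0, 0, 0.044, -0.025, 0, 1], [0, 0, 0, 0.044, -0.025, 0, 1], [0, 0, 0, 0.044, -0.025, 0, 1], [0, 0, 0, 0.044, -0.025, 0, 1], [0, 0, 0, 0.044, -0.025, 0, 1], [0, 0, 0, 0.044, -0.025, 0, 1], [0, 0, 0, 0.044, -0.025, 0, 1], [0, 0, 0, 0.044, -0.025, 0.02, 1]]]'

```text
clock: 3.2
tool_pos: [0.5272, 0.0432, 0.2421]
tcp_rot: [0.95, 0.312, 0.002, 0.001]
contact_force: [0.2, -0.3, 0.8]
opening: 0.0883
grasp_force: 0.0
```

```bash
cat > g.py <<'E'
import sys
from plant import telemetry
from h import *
s=telemetry.sense()
def show(Rt,pt):
    print(round(s["clock"],2),s["tool_pos"].round(4),s["tcp_rot"].round(4),s["contact_force"].round(2),"op",round(s["opening"],4),"grip",round(s["grasp_force"],1),"q",s["joint_pos"].round(2))
    print(steps(s["tcp_rot"],s["tool_pos"],Rt,pt))
E
python3 -c "
from g import *
show(down(36.4),[.5715,.1348,.012])"
```

```text
3.2 [0.5272 0.0432 0.2421] [9.502e-01 3.117e-01 1.800e-03 6.000e-04] [ 0.19 -0.33  0.76] op 0.0883 grip 0.0 q [ 0.22  0.32 -0.48  1.79  0.17  1.06 -1.25]
{'rot': array([ 0.13, -0.17, -0.08]), 'before': array([ 0.0893, -0.0481,  0.2303]), 'after': array([ 0.09  , -0.0475,  0.2301])}
```

Emit:
carry_out --increments '[[[0, 0, 0, 0, 0, 0, 1], [0, 0, 0, 0, 0, 0, 1]]]'

```text
clock: 3.45
tool_pos: [0.5251, 0.0408, 0.2409]
tcp_rot: [0.95, 0.312, -0.0, 0.0]
contact_force: [0.2, -0.4, 0.5]
opening: 0.0884
grasp_force: 0.0
```

```bash
python3 -c "
from g import *
show(down(36.4),[.5715,.1348,.012])"
```

```text
3.45 [0.5251 0.0408 0.2409] [ 9.501e-01  3.118e-01 -3.000e-04  3.000e-04] [ 0.21 -0.38  0.48] op 0.0884 grip 0.0 q [ 0.22  0.32 -0.47  1.8   0.17  1.06 -1.25]
{'rot': array([ 0.02,  0.05, -0.06]), 'before': array([ 0.0932, -0.0483,  0.2288]), 'after': array([ 0.0931, -0.0481,  0.2289])}
```

Emit:
carry_out --increments '[[[0, 0, 0, 0.031, -0.016, 0, 1], [0, 0, 0, 0.031, -0.016, 0.02, 1], [0, 0, 0, 0.031, -0.016, 0.03, 1], [0, 0, 0, 0, 0, 0.03, 1], [0, 0, 0, 0, 0, 0.03, 1], [0, 0, 0, 0, 0, 0, 1]]]'

```text
clock: 4.2
tool_pos: [0.5704, 0.1329, 0.1295]
tcp_rot: [0.95, 0.311, -0.002, 0.0]
contact_force: [0.4, 0.1, 1.0]
opening: 0.0882
grasp_force: 0.0
```

```bash
python3 -c "
from g import *
show(down(36.4),[.5715,.1348,.012])"
```

```text
4.2 [0.5704 0.1329 0.1295] [ 9.505e-01  3.109e-01 -2.100e-03  5.000e-04] [0.37 0.12 1.03] op 0.0882 grip 0.0 q [ 0.02  0.56 -0.45  1.75  0.3   0.91 -1.49]
{'rot': array([-0.03,  0.24, -0.18]), 'before': array([ 0.0025, -0.0009,  0.1174]), 'after': array([ 0.002 , -0.0009,  0.1175])}
```

Emit:
carry_out --increments '[[[0, 0, 0, 0.001, -0.001, 0.03, 1], [0, 0, 0, 0.001, 0, 0.03, 1], [0, 0, 0, 0, 0, 0.03, 1], [0, 0, 0, 0, 0, 0.017, 1], [0, 0, 0, 0, 0, 0.01, 1], [0, 0, 0, 0, 0, 0, 1]]]'

```text
clock: 4.95
tool_pos: [0.5731, 0.1373, 0.0142]
tcp_rot: [0.95, 0.312, 0.0, 0.0]
contact_force: [-0.7, -0.4, 0.7]
opening: 0.0879
grasp_force: 0.0
```

Emit:
carry_out --increments '[[[0, 0, 0, 0, 0, 0, -1], [0, 0, 0, 0, 0, 0, -1], [0, 0, 0, 0, 0, 0, -1], [0, 0, 0, 0, 0, 0, -1], [0, 0, 0, 0, 0, 0, -1], [0, 0, 0, 0, 0, 0, -1]]]' --newtons 25

```text
clock: 5.7
tool_pos: [0.5727, 0.1375, 0.0139]
tcp_rot: [0.95, 0.312, -0.0, 0.0]
contact_force: [0.2, 0.5, -0.3]
opening: 0.0305
grasp_force: 0.0
```

```bash
python3 -c "
from g import *
show(down(36.4),[.5715,.1348,.012])"
```

```text
5.7 [0.5727 0.1375 0.0139] [ 0.9501  0.312  -0.      0.    ] [ 0.25  0.51 -0.34] op 0.0305 grip 0.0 q [-0.04  0.72 -0.38  1.79  0.39  0.7  -1.57]
{'rot': array([-0.  ,  0.01, -0.04]), 'before': array([-0.0026,  0.0014,  0.0019]), 'after': array([-0.0026,  0.0014,  0.0019])}
```

Emit:
carry_out --increments '[[[0, 0, 0, -0.0025, 0, 0.0015, -1], [0, 0, 0, 0, 0, 0, -1], [0, 0, 0, 0, 0, 0, -1], [0, 0, 0, 0, 0, 0, -1], [0, 0, 0, 0, 0, 0, -1]]]'

```text
clock: 6.32
tool_pos: [0.5706, 0.1361, 0.0122]
tcp_rot: [0.95, 0.312, -0.0, -0.0]
contact_force: [0.2, 0.2, -2.3]
opening: 0.0171
grasp_force: 25.0
```

```bash
python3 -c "
from g import *
show(down(36.4),[.5715,.1348,.012])"
```

```text
6.33 [0.5706 0.1361 0.0122] [ 9.501e-01  3.120e-01 -2.000e-04 -1.000e-04] [ 0.2   0.25 -2.32] op 0.0171 grip 25.0 q [-0.03  0.72 -0.38  1.8   0.39  0.69 -1.57]
{'rot': array([-0.01,  0.01, -0.04]), 'before': array([-0.    ,  0.0016,  0.0002]), 'after': array([-0.    ,  0.0016,  0.0002])}
```

Emit:
carry_out --increments '[[[0, 0, 0, 0, 0, -0.02, -1], [0, 0, 0, 0, 0, -0.04, -1], [0, 0, 0, 0, 0, -0.04, -1], [0, 0, 0, 0, 0, -0.04, -1], [0, 0, 0, 0, 0, -0.04, -1], [0, 0, 0, 0, 0, -0.04, -1], [0, 0, 0, 0, 0, 0, -1]]]'

```text
clock: 7.2
tool_pos: [0.5728, 0.1371, 0.2371]
tcp_rot: [0.95, 0.312, 0.004, 0.0]
contact_force: [0.8, 0.2, -2.8]
opening: 0.0169
grasp_force: 25.0
```

```bash
cat >> g.py <<'E'
O=np.array([.477,-.242,.0469]);RT=np.c_[Y,X,-n]
def T(x,y,z): return O+N@[x,y,z]
E
python3 -c "
from g import *
show(RT,T(.07,.066,.11)); print(T(.07,.066,.11))"
```

```text
7.2 [0.5728 0.1371 0.2371] [9.500e-01 3.122e-01 3.800e-03 3.000e-04] [ 0.79  0.15 -2.8 ] op 0.0169 grip 25.0 q [ 0.05  0.44 -0.49  1.65  0.23  1.1  -1.44]
{'rot': array([-23.37,  18.32,  12.5 ]), 'before': array([-0.2896,  0.2738,  0.0456]), 'after': array([-0.245 ,  0.3075,  0.0796])}
[ 0.50231348 -0.25500166  0.1902394 ]
```

Emit:
carry_out --increments '[[[0, 0, 0, -0.03, 0.028, 0, -1], [0, 0, 0, -0.03, 0.028, 0, -1], [0, 0, 0, -0.03, 0.028, 0, -1], [0, 0, 0, -0.03, 0.028, 0, -1], [0, 0, 0, -0.03, 0.028, 0, -1], [0, 0, 0, -0.03, 0.028, 0, -1], [0, 0, 0, -0.03, 0.028, 0, -1], [0, 0, 0, -0.03, 0.028, 0, -1]]]'

```text
clock: 8.2
tool_pos: [0.5091, -0.1876, 0.2319]
tcp_rot: [0.95, 0.312, -0.001, -0.0]
contact_force: [0.7, -0.2, -2.0]
opening: 0.0169
grasp_force: 25.0
```

Emit:
carry_out --increments '[[[-4.7, 3.7, 2.5, -0.01, 0.01, 0, -1], [-4.7, 3.7, 2.5, -0.01, 0.01, 0, -1], [-4.7, 3.7, 2.5, -0.01, 0.01, 0, -1], [-4.7, 3.7, 2.5, -0.01, 0.01, 0, -1], [-4.7, 3.7, 2.5, 0, 0, 0, -1], [0, 0, 0, 0, 0, 0, -1]]]'

```text
clock: 8.95
tool_pos: [0.4948, -0.2406, 0.2309]
tcp_rot: [0.947, 0.198, 0.212, 0.141]
contact_force: [0.6, -0.2, -3.0]
opening: 0.0172
grasp_force: 25.0
```

```bash
python3 -c "
from g import *
show(RT,T(.07,.066,.11))"
```

```text
8.95 [ 0.4948 -0.2406  0.2309] [0.9465 0.1979 0.212  0.1414] [ 0.55 -0.17 -2.99] op 0.0172 grip 25.0 q [ 0.7   0.1  -0.35  2.22  0.14  0.32 -0.92]
{'rot': array([-0.18,  0.46,  0.15]), 'before': array([-0.014 ,  0.0007,  0.0414]), 'after': array([-0.0144,  0.0006,  0.0413])}
```

Emit:
carry_out --increments '[[[0, 0.4, 0, -0.007, 0, 0.015, -1], [0, 0, 0, -0.007, 0, 0.015, -1], [0, 0, 0, 0, 0, 0.015, -1], [0, 0, 0, 0, 0, 0.015, -1], [0, 0, 0, 0, 0, 0.015, -1], [0, 0, 0, 0, 0, 0, -1]]]'

```text
clock: 9.7
tool_pos: [0.5202, -0.2619, 0.1639]
tcp_rot: [0.946, 0.198, 0.216, 0.141]
contact_force: [-0.4, -0.1, -2.7]
opening: 0.0167
grasp_force: 25.0
```

```bash
python3 -c "
from g import *
show(RT,T(.07,.066,.02))"
```

```text
9.7 [ 0.5202 -0.2619  0.1639] [0.9456 0.1983 0.2156 0.1415] [-0.42 -0.08 -2.69] op 0.0167 grip 25.0 q [ 0.85  0.3  -0.52  2.21  0.77  0.2  -1.49]
{'rot': array([-0.09,  0.05,  0.16]), 'before': array([-0.0025, -0.0023,  0.0576]), 'after': array([-0.0025, -0.0024,  0.0576])}
```

Emit:
carry_out --increments '[[[0, 0, 0, -0.002, -0.002, 0.01, -1], [0, 0, 0, 0, 0, 0.01, -1], [0, 0, 0, 0, 0, 0.01, -1], [0, 0, 0, 0, 0, 0, -1]]]'

```text
clock: 10.2
tool_pos: [0.5316, -0.2664, 0.1373]
tcp_rot: [0.945, 0.198, 0.216, 0.142]
contact_force: [-0.6, 0.4, -2.2]
opening: 0.0166
grasp_force: 25.0
```

```bash
python3 -c "
from g import *
show(RT,T(.07,.066,.02))"
```

```text
10.2 [ 0.5316 -0.2664  0.1373] [0.9455 0.1981 0.216  0.1422] [-0.61  0.36 -2.24] op 0.0166 grip 25.0 q [ 0.86  0.38 -0.55  2.2   1.17  0.2  -1.86]
{'rot': array([0.  , 0.03, 0.15]), 'before': array([-0.0006, -0.0005,  0.0284]), 'after': array([-0.0006, -0.0004,  0.0284])}
```

Emit:
carry_out --increments '[[[0, 0, 0, -0.0005, 0, 0.007, -1], [0, 0, 0, 0, 0, 0.007, -1], [0, 0, 0, 0, 0, 0.002, -1], [0, 0, 0, 0, 0, 0.002, -1], [0, 0, 0, 0, 0, 0, -1]]]'

```text
clock: 10.82
tool_pos: [0.5394, -0.2695, 0.1217]
tcp_rot: [0.945, 0.198, 0.217, 0.142]
contact_force: [0.3, 0.9, -2.4]
opening: 0.0166
grasp_force: 25.0
```

Emit:
carry_out --increments '[[[0, 0, 0, 0, 0, 0.0015, -1], [0, 0, 0, 0, 0, 0.0015, -1], [0, 0, 0, 0, 0, 0, -1]]]'

```text
clock: 11.2
tool_pos: [0.5407, -0.27, 0.1188]
tcp_rot: [0.945, 0.198, 0.216, 0.142]
contact_force: [-0.0, 0.5, -2.0]
opening: 0.0168
grasp_force: 25.0
```

```bash
python3 -c "
from g import *
show(RT,T(.07,.066,.02));print(s['contact_force']@N,s['torque'])"
```

```text
11.2 [ 0.5407 -0.27    0.1188] [0.9454 0.198  0.2165 0.1419] [-0.04  0.48 -2.01] op 0.0168 grip 25.0 q [ 0.84  0.43 -0.53  2.19  1.38  0.2  -2.07]
{'rot': array([-0.02, -0.04,  0.13]), 'before': array([-0.0001,  0.0001,  0.0075]), 'after': array([-0.0001,  0.0001,  0.0075])}
[-1.14688173 -0.52834297 -1.63219386] [0.26262406 0.60687835 0.03451603]
```

Emit:
carry_out --increments '[[[0, 0, 0, 0, 0, 0.0015, -1], [0, 0, 0, 0, 0, 0.0015, -1], [0, 0, 0, 0, 0, 0, -1]]]'

```text
clock: 11.58
tool_pos: [0.5422, -0.2705, 0.1161]
tcp_rot: [0.945, 0.198, 0.217, 0.142]
contact_force: [-0.2, -0.0, -2.4]
opening: 0.0168
grasp_force: 25.0
```

Emit:
carry_out --increments '[[[0, 0, 0, 0, 0, 0.001, -1], [0, 0, 0, 0, 0, 0.001, -1], [0, 0, 0, 0, 0, 0, -1]]]'

```text
clock: 11.95
tool_pos: [0.5431, -0.2709, 0.1145]
tcp_rot: [0.945, 0.198, 0.217, 0.142]
contact_force: [0.3, 0.4, -2.8]
opening: 0.0171
grasp_force: 25.0
```

```bash
python3 -c "
from g import *
show(RT,T(.07,.066,.02));print(s['contact_force']@N,s['torque'])"
```

```text
11.95 [ 0.5431 -0.2709  0.1145] [0.9454 0.1981 0.2165 0.1419] [ 0.31  0.4  -2.77] op 0.0171 grip 25.0 q [ 0.84  0.45 -0.52  2.18  1.42  0.2  -2.11]
{'rot': array([-0.01, -0.04,  0.14]), 'before': array([-0.0001,  0.    ,  0.0025]), 'after': array([-0.0001,  0.    ,  0.0025])}
[-1.23256523 -0.54422055 -2.47033399] [ 0.25483845  0.64044298 -0.05704159]
```

Underside at about 10.3 mm; continue in 1 mm steps.

Emit:
carry_out --increments '[[[0, 0, 0, 0, 0, 0.001, -1], [0, 0, 0, 0, 0, 0, -1]]]'

```text
clock: 12.2
tool_pos: [0.5436, -0.2711, 0.1136]
tcp_rot: [0.945, 0.198, 0.217, 0.142]
contact_force: [0.0, -1.0, -1.3]
opening: 0.0166
grasp_force: 25.0
```

Emit:
carry_out --increments '[[[0, 0, 0, 0, 0, 0.001, -1], [0, 0, 0, 0, 0, 0, -1]]]'

```text
clock: 12.45
tool_pos: [0.544, -0.2712, 0.113]
tcp_rot: [0.945, 0.198, 0.217, 0.142]
contact_force: [-4.2, 2.1, 3.4]
opening: 0.0167
grasp_force: 25.0
```

Emit:
carry_out --increments '[[[0, 0, 0, 0, 0, 0.001, -1], [0, 0, 0, 0, 0, 0, -1]]]'

```text
clock: 12.7
tool_pos: [0.5441, -0.2713, 0.1128]
tcp_rot: [0.945, 0.198, 0.217, 0.143]
contact_force: [-13.3, 4.8, 18.4]
opening: 0.0173
grasp_force: 25.0
```

```bash
python3 -c "
from g import *
show(RT,T(.07,.066,.02));print(s['contact_force']@N,s['torque'])"
```

```text
12.7 [ 0.5441 -0.2713  0.1128] [0.9452 0.1983 0.2166 0.1426] [-13.27   4.8   18.38] op 0.0173 grip 25.0 q [ 0.83  0.45 -0.52  2.18  1.45  0.2  -2.13]
{'rot': array([ 0.06, -0.05,  0.18]), 'before': array([-0.0002, -0.    ,  0.0005]), 'after': array([-0.0002, -0.    ,  0.0005])}
[-1.86498118 -2.42674465 22.96666644] [ 0.38864588  1.22644502 -0.08934629]
```

Emit:
carry_out --increments '[[[0, 0, 0, 0, 0, -0.001, -1], [0, 0, 0, 0, 0, 0, -1]]]'

```text
clock: 12.95
tool_pos: [0.544, -0.2713, 0.113]
tcp_rot: [0.945, 0.198, 0.217, 0.142]
contact_force: [-5.6, 1.5, 6.3]
opening: 0.0169
grasp_force: 25.0
```

Emit:
carry_out --increments '[[[0, 0, 0, 0, 0, 0, 0.8], [0, 0, 0, 0, 0, 0, 0.8], [0, 0, 0, 0, 0, 0, 0.8], [0, 0, 0, 0, 0, 0, 0.8], [0, 0, 0, 0, 0, 0, 0.8], [0, 0, 0, 0, 0, 0, 0.8], [0, 0, 0, 0, 0, 0, 0.8], [0, 0, 0, 0, 0, 0, 0.8]]]'

```text
clock: 13.95
tool_pos: [0.5441, -0.2713, 0.1129]
tcp_rot: [0.945, 0.198, 0.217, 0.142]
contact_force: [0.2, -0.2, -0.6]
opening: 0.0793
grasp_force: 0.0
```

Emit:
carry_out --increments '[[[0, 0, 0, 0, 0, -0.01, 0.8], [0, 0, 0, 0, 0, -0.015, 0.8], [0, 0, 0, 0, 0, -0.02, 0.8], [0, 0, 0, 0, 0, -0.02, 0.8], [0, 0, 0, 0, 0, -0.02, 0.8], [0, 0, 0, 0, 0, -0.02, 0.8], [0, 0, 0, 0, 0, -0.02, 0.8], [0, 0, 0, 0, 0, 0, 0.8]]]'

```text
clock: 14.95
tool_pos: [0.4856, -0.2495, 0.2218]
tcp_rot: [0.945, 0.197, 0.217, 0.143]
contact_force: [0.6, 0.4, -0.7]
opening: 0.0793
grasp_force: 0.0
```

Run:
```python
from plant import *
from plant import get_image
from g import *
show(down(12.7),[.46,-.08,.2])
for c in("top","side"):
    d=get_image(c);np.savez(f"{c}1.npz",**d)
    p=(430,228) if c=="top" else (293,148)
    r=60;im=cv2.resize(d["img"][p[1]-r:p[1]+r,p[0]-r:p[0]+r,::-1],(390,390),interpolation=cv2.INTER_CUBIC)
    a=im if c=="top" else np.hstack([a,im])
cv2.imwrite("pics/dock1.png",a)
```

```text
14.95 [ 0.4856 -0.2495  0.2218] [0.9454 0.1972 0.2167 0.143 ] [ 0.6   0.39 -0.69] op 0.0793 grip 0.0 q [ 1.41  0.22 -1.09  2.22  0.61  0.34 -1.31]
{'rot': array([ 19.28, -23.17,  10.61]), 'before': array([ 0.0447, -0.1651, -0.0244]), 'after': array([ 0.0123, -0.171 ,  0.0218])}
```

View pics/dock1.png

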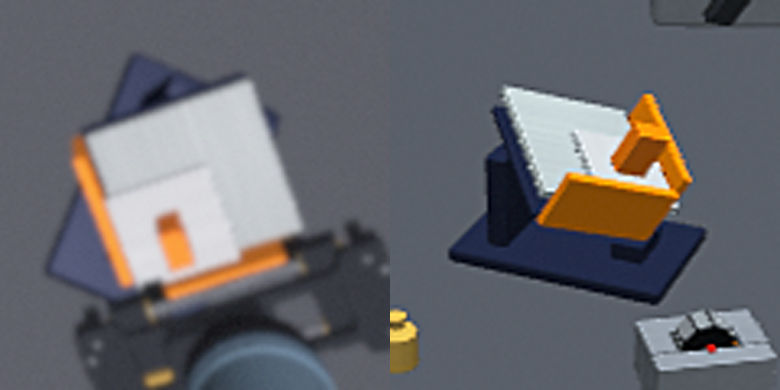

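Emit:
carry_out --increments '[[[4.8, -5.8, 2.7, 0, 0, -0.01, -1], [4.8, -5.8, 2.7, 0, 0, -0.01, -1], [4.8, -5.8, 2.7, 0, 0, 0, -1], [4.8, -5.8, 2.6, 0, 0, 0, -1], [0, 0, 0, 0, 0, 0, -1]]]'

```text
clock: 15.68
tool_pos: [0.4796, -0.245, 0.2372]
tcp_rot: [0.994, 0.111, -0.0, -0.001]
contact_force: [0.2, 0.8, 0.3]
opening: 0.0314
grasp_force: 0.0
```

Run:
```python
from g import *
show(down(12.7),np.array([.457,-.0575,.14])-.006*np.array([.976,.22,0]))
d=dict(np.load("side1.npz"))
for f in("side1.npz","top1.npz"):
    d=dict(np.load(f));hsv=cv2.cvtColor(d["img"],cv2.COLOR_RGB2HSV)
    P,uu,v=pts(d,np.ones((420,560),bool)); L=(P-O)@N; H=hsv[v,uu]
    m=(abs(L[:,0]-.06)<.08)&(abs(L[:,1]-.06)<.08)&(H[:,0]<20)&(H[:,0]>4)&(H[:,1]>150)&(L[:,0]>.012)&(L[:,1]>.012)&(L[:,2]>.02)
    t=m&(L[:,2]>L[m,2].max()-.01); print(f,m.sum(),np.percentile(L[m],[2,50,98],axis=0).round(4),L[t].mean(0).round(4))
    b=(L[:,0]>0)&(L[:,1]>0)&(L[:,0]<.15)&(L[:,1]<.15)&(H[:,1]<60)&(H[:,2]>120)&(abs(L[:,2]-.0165)<.003)
    print(b.sum(),np.percentile(L[b],[2,50,98],axis=0).round(4),cv2.minAreaRect((L[b,:2]*1000).astype(np.float32)))
```

```text
15.68 [ 0.4796 -0.245   0.2372] [ 9.938e-01  1.110e-01 -5.000e-04 -1.300e-03] [0.23 0.84 0.3 ] op 0.0314 grip 0.0 q [ 1.16  0.5  -1.03  1.75  0.47  1.16 -1.36]
{'rot': array([-0.15,  0.04,  0.04]), 'before': array([ 0.0134, -0.1876,  0.0977]), 'after': array([ 0.0132, -0.1879,  0.0972])}
side1.npz 178 [[0.0285 0.025  0.0207]
 [0.032  0.0451 0.0444]
 [0.0469 0.055  0.0623]] [0.0392 0.0456 0.3423]
187 [[0.022  0.0042 0.0144]
 [0.0462 0.0572 0.0169]
 [0.078  0.0787 0.0189]] ((39.49887466430664, 41.35382080078125), (81.36028289794922, 77.95653533935547), 2.9326252937316895)
top1.npz 102 [[0.0324 0.0292 0.0349]
 [0.0415 0.0506 0.0602]
 [0.1122 0.0935 0.2621]] [0.071  0.0931 0.2609]
667 [[0.0021 0.0018 0.0136]
 [0.0491 0.0459 0.016 ]
 [0.0904 0.0809 0.0192]] ((63.60271072387695, 65.70989990234375), (131.19911193847656, 125.13727569580078), 89.67251586914062)
```

Emit:
carry_out --increments '[[[0, 0, 0, 0.003, -0.03, 0, -1], [0, 0, 0, 0.003, -0.03, 0, -1], [0, 0, 0, 0.003, -0.03, 0.01, -1], [0, 0, 0, 0.003, -0.03, 0.02, -1], [0, 0, 0, 0.001, -0.03, 0.03, -1], [0, 0, 0, 0, -0.03, 0.03, -1], [0, 0, 0, 0, -0.008, 0, -1], [0, 0, 0, 0, 0, 0, -1]]]'

```text
clock: 16.68
tool_pos: [0.4492, -0.059, 0.1497]
tcp_rot: [0.994, 0.111, 0.0, 0.0]
contact_force: [-0.2, -1.1, 0.3]
opening: 0.0003
grasp_force: 0.0
```

```bash
cat >> g.py <<'E'
def W(dx,z): return np.array([.457,-.0575,z])+dx*np.array([.976,.22,0])
E
python3 -c "
from g import *
show(down(12.7),W(-.006,.066))"
```

```text
16.68 [ 0.4492 -0.059   0.1497] [9.938e-01 1.115e-01 3.000e-04 2.000e-04] [-0.2  -1.11  0.27] op 0.0003 grip 0.0 q [ 0.87  0.47 -1.03  2.05  0.52  0.91 -1.79]
{'rot': array([ 0.03, -0.03,  0.1 ]), 'before': array([0.0019, 0.0003, 0.0837]), 'after': array([0.002 , 0.0003, 0.0837])}
```

Emit:
carry_out --increments '[[[0, 0, 0, 0.002, 0, 0.03, -1], [0, 0, 0, 0, 0, 0.03, -1], [0, 0, 0, 0, 0, 0.02, -1], [0, 0, 0, 0, 0, 0.003, -1], [0, 0, 0, 0, 0, 0, -1]]]'

```text
clock: 17.3
tool_pos: [0.4517, -0.059, 0.067]
tcp_rot: [0.994, 0.11, 0.0, -0.0]
contact_force: [-0.6, 0.0, 0.4]
opening: 0.0006
grasp_force: 0.0
```

Emit:
carry_out --increments '[[[0, 0, 0, 0, 0, 0.001, -1], [0, 0, 0, 0, 0, 0.001, -1], [0, 0, 0, 0, 0, 0, -1]]]'

```text
clock: 17.68
tool_pos: [0.4509, -0.0584, 0.0643]
tcp_rot: [0.994, 0.111, -0.0, -0.0]
contact_force: [0.3, -0.4, -0.0]
opening: 0.0004
grasp_force: 0.0
```

```bash
python3 -c "
from g import *
show(down(12.7),W(-.006,.062))"
```

```text
17.68 [ 0.4509 -0.0584  0.0643] [ 9.939e-01  1.107e-01 -2.000e-04 -3.000e-04] [ 0.34 -0.44 -0.03] op 0.0004 grip 0.0 q [ 0.74  0.61 -0.88  2.1   0.69  0.76 -1.94]
{'rot': array([-0.04,  0.02,  0.01]), 'before': array([0.0002, 0.0004, 0.0023]), 'after': array([0.0002, 0.0004, 0.0023])}
```

Emit:
carry_out --increments '[[[0, 0, 0, 0, 0, 0.001, -1], [0, 0, 0, 0, 0, 0, -1]]]'

```text
clock: 17.92
tool_pos: [0.4507, -0.0583, 0.0631]
tcp_rot: [0.994, 0.111, -0.0, -0.0]
contact_force: [0.8, 0.3, -0.1]
opening: 0.0002
grasp_force: 0.0
```

Emit:
carry_out --increments '[[[0, 0, 0, 0, 0, 0.0007, -1], [0, 0, 0, 0, 0, 0, -1]]]'

```text
clock: 18.18
tool_pos: [0.4507, -0.0583, 0.0623]
tcp_rot: [0.994, 0.111, -0.0, -0.0]
contact_force: [-0.7, 0.7, -0.6]
opening: 0.0006
grasp_force: 0.0
```

Emit:
carry_out --increments '[[[0, 0, 0, 0, 0, 0.0005, -1], [0, 0, 0, 0, 0, 0, -1]]]'

```text
clock: 18.42
tool_pos: [0.4507, -0.0583, 0.0619]
tcp_rot: [0.994, 0.111, -0.0, -0.0]
contact_force: [-0.5, -0.5, 0.2]
opening: 0.0007
grasp_force: 0.0
```

Emit:
carry_out --increments '[[[0, 0, 0, 0, 0, 0.0005, -1], [0, 0, 0, 0, 0, 0, -1]]]'

```text
clock: 18.68
tool_pos: [0.4507, -0.0583, 0.0614]
tcp_rot: [0.994, 0.111, -0.0, -0.0]
contact_force: [0.4, -0.2, -0.7]
opening: 0.0006
grasp_force: 0.0
```

Emit:
carry_out --increments '[[[0, 0, 0, 0, 0, 0.0005, -1], [0, 0, 0, 0, 0, 0, -1]]]'

```text
clock: 18.92
tool_pos: [0.4507, -0.0583, 0.0609]
tcp_rot: [0.994, 0.111, -0.0, -0.0]
contact_force: [0.2, 0.0, 0.4]
opening: 0.0004
grasp_force: 0.0
```

Emit:
carry_out --increments '[[[0, 0, 0, 0, 0, 0.0005, -1], [0, 0, 0, 0, 0, 0, -1]]]'

```text
clock: 19.18
tool_pos: [0.4507, -0.0583, 0.0604]
tcp_rot: [0.994, 0.111, -0.0, -0.0]
contact_force: [-0.1, -0.4, 0.1]
opening: 0.0006
grasp_force: 0.0
```

Emit:
carry_out --increments '[[[0, 0, 0, 0, 0, 0.0005, -1], [0, 0, 0, 0, 0, 0, -1]]]'

```text
clock: 19.42
tool_pos: [0.4507, -0.0583, 0.0599]
tcp_rot: [0.994, 0.111, -0.0, -0.0]
contact_force: [-0.2, 0.9, -0.3]
opening: 0.0001
grasp_force: 0.0
```

Emit:
carry_out --increments '[[[0, 0, 0, 0, 0, 0.0005, -1], [0, 0, 0, 0, 0, 0, -1]]]'

```text
clock: 19.68
tool_pos: [0.4507, -0.0583, 0.0594]
tcp_rot: [0.994, 0.111, -0.0, -0.0]
contact_force: [-0.3, 0.7, 0.0]
opening: 0.0007
grasp_force: 0.0
```

Emit:
carry_out --increments '[[[0, 0, 0, 0, 0, 0.0005, -1], [0, 0, 0, 0, 0, 0, -1]]]'

```text
clock: 19.92
tool_pos: [0.4507, -0.0583, 0.0589]
tcp_rot: [0.994, 0.111, -0.0, -0.0]
contact_force: [-0.5, -0.1, -0.3]
opening: 0.0007
grasp_force: 0.0
```

Run:
```python
from plant import get_image
from g import *
d=get_image("side");p=(330,190);r=60
cv2.imwrite("pics/w1.png",cv2.resize(d["img"][p[1]-r:p[1]+r,p[0]-r:p[0]+r,::-1],(500,500),interpolation=cv2.INTER_CUBIC))
```

```text
(no output)
```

View pics/w1.png

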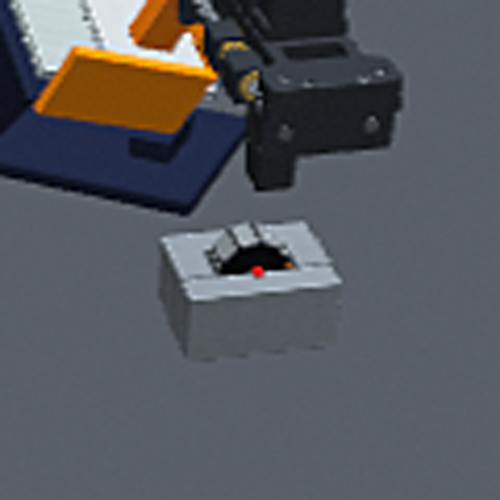

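Run:
```python
from plant import get_image
from g import *
show(down(12.7),W(0,.062))
for c in("side","top"):
    d=get_image(c);P,u,v=pts(d,np.ones((420,560),bool))
    m=(abs(P[:,0]-.45)<.12)&(abs(P[:,1]+.06)<.12)&(P[:,2]>.05)&(P[:,2]<.14)
    for z in np.arange(.05,.14,.01):
        k=m&(abs(P[:,2]-z-.005)<.005)
        if k.sum(): print(c,round(z,2),k.sum(),np.percentile(P[k],[5,50,95],axis=0).round(3).tolist())
```

```text
19.98 [ 0.4508 -0.0583  0.0589] [ 9.938e-01  1.108e-01 -3.000e-04 -4.000e-04] [ 0.48  0.59 -0.93] op 0.0005 grip 0.0 q [ 0.73  0.61 -0.87  2.1   0.71  0.75 -1.95]
{'rot': array([-0.05,  0.03,  0.02]), 'before': array([ 0.0063,  0.0006, -0.0031]), 'after': array([ 0.0063,  0.0006, -0.0031])}
side 0.05 86 [[0.443, -0.067, 0.051], [0.461, -0.05, 0.056], [0.475, -0.044, 0.059]]
side 0.06 35 [[0.45, -0.068, 0.06], [0.458, -0.056, 0.061], [0.466, -0.046, 0.063]]
side 0.09 12 [[0.44, -0.064, 0.096], [0.457, -0.049, 0.099], [0.462, -0.045, 0.1]]
side 0.1 48 [[0.439, -0.179, 0.101], [0.454, -0.046, 0.105], [0.563, -0.043, 0.11]]
side 0.11 57 [[0.44, -0.179, 0.111], [0.455, -0.046, 0.115], [0.559, -0.041, 0.12]]
side 0.12 13 [[0.458, -0.112, 0.121], [0.461, -0.063, 0.124], [0.502, -0.053, 0.129]]
side 0.13 12 [[0.459, -0.071, 0.131], [0.462, -0.064, 0.135], [0.464, -0.054, 0.139]]
top 0.05 3 [[0.416, -0.068, 0.05], [0.418, -0.067, 0.052], [0.49, -0.042, 0.053]]
top 0.1 1 [[0.568, -0.179, 0.109], [0.568, -0.179, 0.109], [0.568, -0.179, 0.109]]
top 0.11 3 [[0.557, -0.179, 0.117], [0.562, -0.178, 0.117], [0.564, -0.177, 0.119]]
top 0.12 1 [[0.561, -0.179, 0.121], [0.561, -0.179, 0.121], [0.561, -0.179, 0.121]]
```

Run:
```python
from plant import get_image
from g import *
d=get_image("side");P=np.zeros((420,560,3));Q,u,v=pts(d,np.ones((420,560),bool));P[v,u]=Q
for uu in(328,334,338,350,360):
    print(uu,[(vv,P[vv,uu].round(3).tolist(),d["img"][vv,uu].tolist()) for vv in range(140,196,6)])
cv2.imwrite("pics/side2.png",d["img"][:,:,::-1])
```

```text
328 [(140, [0.469, -0.062, 0.18], [89, 77, 45]), (146, [0.472, -0.022, 0.185], [48, 54, 65]), (152, [0.471, -0.02, 0.171], [94, 79, 40]), (158, [0.444, -0.289, 0.015], [32, 40, 70]), (164, [0.444, -0.284, -0.002], [72, 77, 85]), (170, [0.446, -0.246, -0.001], [86, 92, 102]), (176, [0.448, -0.213, -0.002], [89, 95, 105]), (182, [0.45, -0.178, -0.0], [86, 92, 101]), (188, [0.462, -0.05, 0.06], [181, 193, 200]), (194, [0.462, -0.044, 0.047], [1, 1, 1])]
334 [(140, [0.461, -0.016, 0.202], [55, 61, 70]), (146, [0.463, 0.014, 0.203], [61, 66, 76]), (152, [0.464, 0.035, 0.199], [18, 21, 24]), (158, [0.464, 0.036, 0.186], [26, 26, 31]), (164, [0.462, 0.033, 0.17], [27, 32, 35]), (170, [0.452, -0.042, 0.114], [25, 29, 30]), (176, [0.432, -0.211, 0.0], [96, 102, 112]), (182, [0.435, -0.174, 0.002], [87, 93, 102]), (188, [0.448, -0.049, 0.061], [104, 110, 116]), (194, [0.447, -0.048, 0.044], [0, 0, 0])]
338 [(140, [0.452, -0.014, 0.203], [65, 70, 81]), (146, [0.455, 0.014, 0.203], [57, 63, 72]), (152, [0.457, 0.041, 0.203], [30, 35, 39]), (158, [0.455, 0.036, 0.186], [27, 30, 34]), (164, [0.453
[... 459 characters left out ...]
0.165], [26, 29, 33]), (170, [0.383, -0.248, -0.001], [89, 95, 104]), (176, [0.387, -0.214, -0.001], [90, 96, 105]), (182, [0.39, -0.18, -0.0], [90, 96, 105]), (188, [0.394, -0.147, 0.001], [90, 96, 105]), (194, [0.397, -0.121, -0.001], [80, 85, 94])]
360 [(140, [0.33, -0.445, 0.0], [89, 95, 104]), (146, [0.409, 0.011, 0.202], [71, 74, 80]), (152, [0.41, 0.027, 0.196], [26, 30, 35]), (158, [0.407, 0.02, 0.178], [27, 31, 36]), (164, [0.406, 0.019, 0.163], [22, 24, 29]), (170, [0.354, -0.248, -0.001], [90, 96, 105]), (176, [0.359, -0.212, 0.0], [90, 96, 106]), (182, [0.363, -0.18, 0.0], [90, 96, 105]), (188, [0.367, -0.152, -0.002], [90, 96, 105]), (194, [0.371, -0.118, 0.001], [90, 96, 105])]
```

View pics/side2.png

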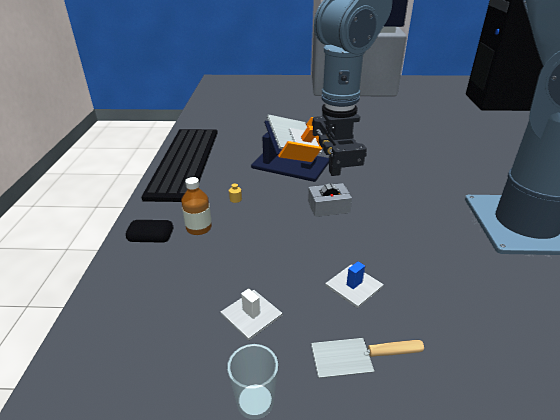

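Run:
```python
from plant import get_image
from g import *
def rep(name,d,tcp,Rt):
    P,u,v=pts(d,np.ones((420,560),bool)); L=(P-tcp)@Rt
    k=(abs(L[:,0])<.03)&(abs(L[:,1])<.1)&(L[:,2]>-.1)&(L[:,2]<.06)&(d["img"][v,u].max(1)<90)&(P[:,2]>.02)
    print(name,k.sum(),np.histogram(L[k,2],bins=np.arange(-.1,.07,.01))[0])
for c in("side","top"):
    rep(c+"0",dict(np.load(c+"0.npz")),[.2368,-.6053,.2009],down(21.4))
    rep(c+"1",dict(np.load(c+"1.npz")),[.4856,-.2495,.2218],RT)
    rep(c+"now",get_image(c),s["tool_pos"],down(12.7))
print(s["clock"],s["tool_pos"],s["joint_pos"])
```

```text
side0 305 [42 51 54 49 52 46 11  0  0  0  0  0  0  0  0  0]
side1 417 [27 77 75 76 77 70 15  0  0  0  0  0  0  0  0  0]
sidenow 256 [ 1  8 11 16 46 44  6  0  0  8 54 62  0  0  0  0]
top0 0 [0 0 0 0 0 0 0 0 0 0 0 0 0 0 0 0]
top1 55 [ 1  7  4 17 16 10  0  0  0  0  0  0  0  0  0  0]
topnow 0 [0 0 0 0 0 0 0 0 0 0 0 0 0 0 0 0]
20.125 [ 0.45077918 -0.05829218  0.05891623] [ 0.73033935  0.61377909 -0.87337159  2.10258957  0.70516323  0.74767277
 -1.94989181]
```

The visible fingertips end about 37 mm behind the reported TCP in every picture, and no contact has been felt. So I go by vision: the tip is at z ≈ 0.097, and I keep descending carefully.

Emit:
carry_out --increments '[[[0, 0, 0, 0, 0, 0.007, -1], [0, 0, 0, 0, 0, 0.007, -1], [0, 0, 0, 0, 0, 0.007, -1], [0, 0, 0, 0, 0, 0.006, -1], [0, 0, 0, 0, 0, 0, -1]]]'

```text
clock: 20.85
tool_pos: [0.4504, -0.0582, 0.0314]
tcp_rot: [0.994, 0.111, -0.001, -0.001]
contact_force: [-0.4, -0.4, -0.8]
opening: 0.0009
grasp_force: 0.0
```

Emit:
carry_out --increments '[[[0, 0, 0, 0, 0, 0.001, -1], [0, 0, 0, 0, 0, 0.001, -1], [0, 0, 0, 0, 0, 0, -1]]]'

```text
clock: 21.22
tool_pos: [0.4508, -0.0583, 0.03]
tcp_rot: [0.994, 0.111, -0.0, -0.0]
contact_force: [-0.1, 0.5, -0.3]
opening: 0.0003
grasp_force: 0.0
```

Emit:
carry_out --increments '[[[0, 0, 0, 0, 0, 0.001, -1], [0, 0, 0, 0, 0, 0.001, -1], [0, 0, 0, 0, 0, 0, -1]]]'

```text
clock: 21.6
tool_pos: [0.4507, -0.0583, 0.0279]
tcp_rot: [0.994, 0.111, -0.0, -0.0]
contact_force: [-0.2, -0.5, 1.5]
opening: 0.0005
grasp_force: 0.0
```

Emit:
carry_out --increments '[[[0, 0, 0, 0, 0, 0.0005, -1], [0, 0, 0, 0, 0, 0, -1]]]'

```text
clock: 21.85
tool_pos: [0.4507, -0.0583, 0.0274]
tcp_rot: [0.994, 0.111, -0.0, -0.0]
contact_force: [-0.6, -0.2, -0.5]
opening: 0.0006
grasp_force: 0.0
```

Emit:
carry_out --increments '[[[0, 0, 0, 0, 0, 0.0005, -1], [0, 0, 0, 0, 0, 0, -1]]]'

```text
clock: 22.1
tool_pos: [0.4507, -0.0583, 0.0269]
tcp_rot: [0.994, 0.111, -0.0, -0.0]
contact_force: [0.5, 0.8, 0.6]
opening: 0.0005
grasp_force: 0.0
```

Emit:
carry_out --increments '[[[0, 0, 0, 0, 0, 0.0005, -1], [0, 0, 0, 0, 0, 0, -1]]]'

```text
clock: 22.35
tool_pos: [0.4507, -0.0583, 0.0264]
tcp_rot: [0.994, 0.111, -0.0, -0.0]
contact_force: [0.6, 0.3, 0.4]
opening: 0.0003
grasp_force: 0.0
```

Emit:
carry_out --increments '[[[0, 0, 0, 0, 0, 0.0005, -1], [0, 0, 0, 0, 0, 0, -1]]]'

```text
clock: 22.6
tool_pos: [0.4507, -0.0583, 0.0259]
tcp_rot: [0.994, 0.111, -0.0, -0.0]
contact_force: [-0.2, -0.0, -0.4]
opening: 0.0004
grasp_force: 0.0
```

Emit:
carry_out --increments '[[[0, 0, 0, 0, 0, 0.0005, -1], [0, 0, 0, 0, 0, 0, -1]]]'

```text
clock: 22.85
tool_pos: [0.4507, -0.0583, 0.0254]
tcp_rot: [0.994, 0.111, -0.0, -0.0]
contact_force: [0.2, -0.9, 1.2]
opening: 0.0002
grasp_force: 0.0
```

Emit:
carry_out --increments '[[[0, 0, 0, 0, 0, 0.0005, -1], [0, 0, 0, 0, 0, 0, -1]]]'

```text
clock: 23.1
tool_pos: [0.4507, -0.0583, 0.0249]
tcp_rot: [0.994, 0.111, -0.0, -0.0]
contact_force: [-0.3, -0.0, 0.3]
opening: 0.0004
grasp_force: 0.0
```

Emit:
carry_out --increments '[[[0, 0, 0, 0, 0, 0.0005, -1], [0, 0, 0, 0, 0, 0, -1]]]'

```text
clock: 23.35
tool_pos: [0.4509, -0.0583, 0.0246]
tcp_rot: [0.994, 0.111, -0.0, -0.0]
contact_force: [-0.4, -0.6, 3.9]
opening: 0.0003
grasp_force: 1.8
```

Emit:
carry_out --increments '[[[0, 0, 0, 0, 0, 0.0005, -1], [0, 0, 0, 0, 0, 0, -1]]]'

```text
clock: 23.6
tool_pos: [0.4515, -0.0581, 0.0245]
tcp_rot: [0.994, 0.111, 0.0, -0.0]
contact_force: [-1.0, 0.3, 8.1]
opening: 0.0005
grasp_force: 4.2
```

Run:
```python
from plant import get_image
from g import *
d=get_image("side");p=(330,180);r=40
cv2.imwrite("pics/w2.png",cv2.resize(d["img"][p[1]-r:p[1]+r,p[0]-r:p[0]+r,::-1],(480,480),interpolation=cv2.INTER_CUBIC))
P,u,v=pts(d,np.ones((420,560),bool)); L=(P-s["tool_pos"])@down(12.7)
k=(abs(L[:,0])<.03)&(abs(L[:,1])<.1)&(L[:,2]>-.08)&(L[:,2]<.0)&(P[:,2]>.05)
for a in np.argsort(-L[k,2])[:40:3]: print(u[k][a],v[k][a],P[k][a].round(4),d["img"][v[k][a],u[k][a]])
```

```text
338 191 [ 0.4375 -0.0527  0.0502] [40 44 45]
335 192 [ 0.4452 -0.0475  0.0505] [10 11 12]
324 192 [ 0.4716 -0.0468  0.0505] [80 86 90]
322 189 [ 0.4758 -0.0597  0.0508] [125 133 138]
323 191 [ 0.4739 -0.0501  0.0512] [132 141 146]
324 193 [ 0.472  -0.0407  0.0515] [11 11 13]
328 192 [ 0.4622 -0.0445  0.0521] [ 8  7 10]
327 191 [ 0.4645 -0.0479  0.0527] [6 6 6]
323 189 [ 0.4736 -0.0562  0.0531] [122 131 135]
326 192 [ 0.4672 -0.0427  0.0532] [7 8 8]
338 190 [ 0.4378 -0.0523  0.0533] [131 136 137]
323 188 [ 0.4735 -0.0597  0.0537] [122 130 135]
337 190 [ 0.4403 -0.0512  0.0539] [65 69 67]
326 191 [ 0.4671 -0.0452  0.0544] [3 3 8]
```

View pics/w2.png

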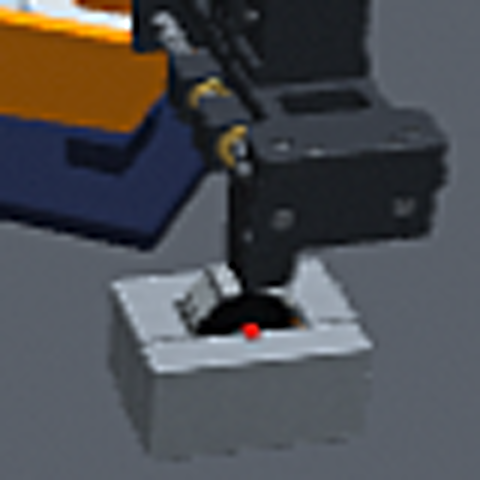

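Emit:
carry_out --increments '[[[0, 0, 0, 0.002, 0, 0, -1], [0, 0, 0, 0.002, 0, 0, -1], [0, 0, 0, 0, 0, 0, -1]]]'

```text
clock: 24.02
tool_pos: [0.4556, -0.0572, 0.0245]
tcp_rot: [0.994, 0.111, 0.0, -0.0]
contact_force: [-0.2, -0.6, 8.4]
opening: 0.0008
grasp_force: 3.9
```

Emit:
carry_out --increments '[[[0, 0, 0, 0.002, 0, 0, -1], [0, 0, 0, 0.002, 0, 0, -1], [0, 0, 0, 0, 0, 0, -1]]]'

```text
clock: 24.4
tool_pos: [0.4595, -0.0563, 0.0245]
tcp_rot: [0.994, 0.111, 0.0, -0.0]
contact_force: [-0.8, -0.4, 8.1]
opening: 0.0004
grasp_force: 3.9
```

Emit:
carry_out --increments '[[[0, 0, 0, 0.002, 0, 0, -1], [0, 0, 0, 0.002, 0, 0, -1], [0, 0, 0, 0.001, 0, 0, -1], [0, 0, 0, 0, 0, 0, -1]]]'

```text
clock: 24.9
tool_pos: [0.4643, -0.0553, 0.0245]
tcp_rot: [0.994, 0.111, 0.0, -0.0]
contact_force: [-0.2, -0.4, 7.2]
opening: 0.0003
grasp_force: 4.1
```

```bash
cat > wh.py <<'E'
from plant import get_image
from g import *
C=np.array([.457,-.0575,.040]);RW=np.c_[[.976,.22,0],[-.22,.976,0],[0,0,1]]
def look(tag):
    show(down(12.7),W(-.008,.0245))
    for c in("side","top"):
        d=get_image(c);np.savez(f"{c}_{tag}.npz",**d);hsv=cv2.cvtColor(d["img"],cv2.COLOR_RGB2HSV)
        P,u,v=pts(d,np.ones((420,560),bool)); L=(P-C)@RW; H=hsv[v,u]
        k=(np.hypot(L[:,0],L[:,2])<.028)&(abs(L[:,1])<.016)&(L[:,2]>.003)&(H[:,0]<22)&(H[:,0]>4)&(H[:,1]>100)&(H[:,2]>70)
        if k.sum(): print(c,k.sum(),np.rad2deg(np.arctan2(L[k,0],L[k,2])).round(0),L[k].mean(0).round(4))
E
python3 -c "
from wh import *
look('a')"
```

```text
24.9 [ 0.4643 -0.0553  0.0245] [ 9.938e-01  1.109e-01  4.000e-04 -2.000e-04] [-0.2  -0.38  7.18] op 0.0003 grip 4.1 q [ 0.66  0.68 -0.81  2.09  0.78  0.7  -2.01]
{'rot': array([-0.02, -0.04,  0.03]), 'before': array([-0.0156,  0.0006,  0.    ]), 'after': array([-0.0156,  0.0006,  0.    ])}
side 5 [-40. -47. -37. -41. -61.] [-0.0153  0.0066  0.0153]
```

Emit:
carry_out --increments '[[[0, 0, 0, 0, 0, -0.006, -1], [0, 0, 0, -0.015, 0, 0, -1], [0, 0, 0, 0, 0, 0.004, -1], [0, 0, 0, 0, 0, 0.002, -1], [0, 0, 0, 0, 0, 0, -1]]]'

```text
clock: 25.62
tool_pos: [0.4498, -0.0588, 0.0244]
tcp_rot: [0.994, 0.111, 0.0, -0.0]
contact_force: [-1.1, -0.6, 9.3]
opening: 0.0005
grasp_force: 4.9
```

Emit:
carry_out --increments '[[[0, 0, 0, 0.002, 0, 0, -1], [0, 0, 0, 0.002, 0, 0, -1], [0, 0, 0, 0.002, 0, 0, -1], [0, 0, 0, 0.002, 0, 0, -1], [0, 0, 0, 0.002, 0, 0, -1], [0, 0, 0, 0, 0, 0, -1]]]'

```text
clock: 26.38
tool_pos: [0.4599, -0.0565, 0.0245]
tcp_rot: [0.994, 0.111, 0.001, -0.0]
contact_force: [-0.5, -1.4, 9.9]
opening: 0.0005
grasp_force: 4.6
```

Emit:
carry_out --increments '[[[0, 0, 0, 0, 0, -0.03, -1], [0, 0, 0, 0, 0, -0.04, -1], [0, 0, 0, -0.02, 0.04, -0.04, -1], [0, 0, 0, -0.02, 0.04, 0, -1], [0, 0, 0, 0, 0.04, 0, -1], [0, 0, 0, 0, 0.03, 0, -1], [0, 0, 0, 0, 0, 0, -1]]]'

```text
clock: 27.25
tool_pos: [0.4527, -0.214, 0.1333]
tcp_rot: [0.994, 0.109, -0.0, -0.0]
contact_force: [-0.1, -0.6, -0.3]
opening: 0.0005
grasp_force: 0.0
```

```bash
python3 -c "
from wh import *
look('b')
ims=[]
for c,p in(('side',(330,192)),('top',(341,261))):
    im=dict(np.load(f'{c}_b.npz'))['img'];r=26
    ims.append(cv2.resize(im[p[1]-r:p[1]+r,p[0]-r:p[0]+r,::-1],(390,390),interpolation=cv2.INTER_CUBIC))
cv2.imwrite('pics/b.png',np.hstack(ims))"
```

```text
27.25 [ 0.4527 -0.214   0.1333] [ 9.941e-01  1.086e-01 -3.000e-04 -4.000e-04] [-0.05 -0.59 -0.3 ] op 0.0005 grip 0.0 q [ 1.09  0.57 -0.96  1.95  0.58  0.93 -1.51]
{'rot': array([-0.05,  0.03, -0.23]), 'before': array([ 0.0301, -0.1517,  0.1089]), 'after': array([ 0.0306, -0.1517,  0.1088])}
side 21 [-14. -16. -22. -30. -14. -26. -35. -16. -20. -30. -35. -14. -23. -34.
 -17. -22. -28. -38. -53. -40. -37.] [-0.0096 -0.0002  0.0189]
top 46 [ -9. -10.  -8. -11. -11. -13. -13. -14. -17. -18. -23. -21. -17. -19.
 -18. -22. -24. -23. -24. -27. -29. -48. -21. -22. -26. -25. -28. -27.
 -33. -28. -30. -57. -30. -34. -31. -36. -35. -40. -42. -48. -49. -64.
 -38. -36. -51. -54.] [-0.009  -0.0008  0.0176]
```

View pics/b.png

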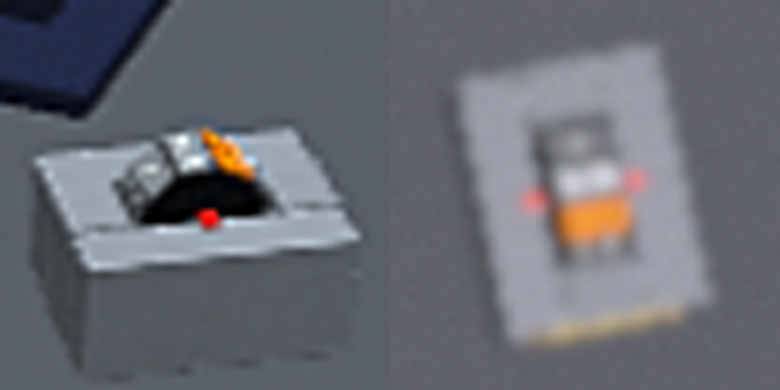

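```bash
cat >> wh.py <<'E'
def red(tag):
    for c in("side","top"):
        d=dict(np.load(f"{c}_{tag}.npz"));hsv=cv2.cvtColor(d["img"],cv2.COLOR_RGB2HSV)
        P,u,v=pts(d,np.ones((420,560),bool)); L=(P-C)@RW; H=hsv[v,u].astype(int)
        k=(abs(L[:,0])<.03)&(abs(L[:,1])<.04)&(L[:,2]>-.01)&((H[:,0]<4)|(H[:,0]>170))&(H[:,1]>60)
        for sgn in(1,-1):
            q=k&(L[:,1]*sgn>0)
            if q.sum(): wt=H[q,1]; print(c,"red",sgn,q.sum(),np.average(L[q],axis=0,weights=wt).round(4))
        k=(np.hypot(L[:,0],L[:,2])<.03)&(abs(L[:,1])<.016)&(L[:,2]>.003)&(H[:,0]<25)&(H[:,0]>4)&(H[:,1]>60)
        print(c,"orange",np.average(L[k],axis=0,weights=H[k,1]).round(4),np.percentile(L[k],[5,95],axis=0).round(4))
        k=(abs(L[:,0])<.06)&(abs(L[:,1])<.05)&(abs(L[:,2]-.005)<.002)
        print(c,"house",cv2.minAreaRect((L[k,:2]*1000).astype(np.float32)))
E
python3 -c "
from wh import *
red('b')"
```

```text
side red 1 11 [-0.0004  0.0149  0.0072]
side orange [-0.0095  0.0005  0.0188] [[-0.0158 -0.0109  0.0147]
 [-0.0055  0.0105  0.0217]]
side house ((0.08759307861328125, -0.3542633056640625), (69.80062103271484, 90.34552001953125), 89.61725616455078)
top red 1 11 [0.0009 0.0136 0.0042]
top red -1 8 [ 0.0007 -0.0178  0.0108]
top orange [-0.0093 -0.0006  0.0175] [[-0.0162 -0.0119  0.0103]
 [-0.0032  0.0095  0.0233]]
top house ((1.9187393188476562, -2.1360816955566406), (70.26089477539062, 89.4245834350586), 89.91047668457031)
```

Emit:
carry_out --increments '[[[0, 0, 0, 0, -0.03, 0, -1], [0, 0, 0, 0, -0.04, 0, -1], [0, 0, 0, 0.015, -0.04, 0.02, -1], [0, 0, 0, 0.019, -0.042, 0.02, -1], [0, 0, 0, 0, 0, 0.03, -1], [0, 0, 0, 0, 0, 0.028, -1], [0, 0, 0, 0, 0, 0, -1]]]'

```text
clock: 28.22
tool_pos: [0.4503, -0.0543, 0.0349]
tcp_rot: [0.994, 0.112, -0.002, -0.001]
contact_force: [-0.1, 0.6, 0.2]
opening: -0.0
grasp_force: 0.0
```

```bash
python3 -c "
from g import *
show(down(12.7),W(-.005,.0245))"
```

```text
28.23 [ 0.4503 -0.0543  0.0349] [ 0.9937  0.1123 -0.002  -0.0011] [-0.09  0.65  0.21] op -0.0 grip 0.0 q [ 0.69  0.65 -0.83  2.11  0.76  0.71 -2.  ]
{'rot': array([-0.15,  0.22,  0.19]), 'before': array([0.0008, 0.0046, 0.0103]), 'after': array([0.0008, 0.0046, 0.0104])}
```

Emit:
carry_out --increments '[[[0, 0, 0, 0.001, 0.004, 0.005, -1], [0, 0, 0, 0, 0, 0.004, -1], [0, 0, 0, 0, 0, 0.0005, -1], [0, 0, 0, 0, 0, 0, -1]]]'

```text
clock: 28.72
tool_pos: [0.4542, -0.0597, 0.0267]
tcp_rot: [0.994, 0.111, -0.0, -0.0]
contact_force: [0.2, -0.0, 0.0]
opening: 0.0004
grasp_force: 0.0
```

Emit:
carry_out --increments '[[[0, 0, 0, 0, 0, 0.0005, -1], [0, 0, 0, 0, 0, 0, -1]]]'

```text
clock: 28.98
tool_pos: [0.4541, -0.0596, 0.026]
tcp_rot: [0.994, 0.111, -0.0, -0.0]
contact_force: [0.2, -0.3, 0.9]
opening: 0.0004
grasp_force: 0.0
```

Emit:
carry_out --increments '[[[0, 0, 0, -0.002, -0.0015, 0.0007, -1], [0, 0, 0, 0, 0, 0, -1]]]'

```text
clock: 29.22
tool_pos: [0.4515, -0.0584, 0.0252]
tcp_rot: [0.994, 0.111, -0.0, -0.0]
contact_force: [-1.0, 0.4, -0.8]
opening: 0.0004
grasp_force: 0.0
```

Emit:
carry_out --increments '[[[0, 0, 0, 0, 0, 0.0006, -1], [0, 0, 0, 0, 0, 0, -1]]]'

```text
clock: 29.48
tool_pos: [0.4518, -0.0585, 0.0247]
tcp_rot: [0.994, 0.111, -0.0, -0.0]
contact_force: [0.3, 0.4, 1.1]
opening: 0.0005
grasp_force: 0.6
```

Emit:
carry_out --increments '[[[0, 0, 0, 0, 0, 0.0004, -1], [0, 0, 0, 0, 0, 0, -1]]]'

```text
clock: 29.72
tool_pos: [0.4522, -0.0584, 0.0246]
tcp_rot: [0.994, 0.111, 0.0, -0.0]
contact_force: [-0.9, -0.1, 4.6]
opening: 0.0009
grasp_force: 2.7
```

Emit:
carry_out --increments '[[[0, 0, 0, 0.002, 0, 0.0001, -1], [0, 0, 0, 0.002, 0, 0, -1], [0, 0, 0, 0.002, 0, 0, -1], [0, 0, 0, 0.002, 0, 0, -1], [0, 0, 0, 0.002, 0, 0, -1], [0, 0, 0, 0, 0, 0, -1]]]'

```text
clock: 30.48
tool_pos: [0.4623, -0.0562, 0.0246]
tcp_rot: [0.994, 0.111, 0.0, -0.0]
contact_force: [-1.4, 0.2, 5.8]
opening: 0.0007
grasp_force: 2.9
```

Emit:
carry_out --increments '[[[0, 0, 0, 0, 0, -0.03, -1], [0, 0, 0, 0, 0, -0.04, -1], [0, 0, 0, -0.02, 0.04, -0.04, -1], [0, 0, 0, -0.02, 0.04, 0, -1], [0, 0, 0, 0, 0.04, 0, -1], [0, 0, 0, 0, 0.03, 0, -1], [0, 0, 0, 0, 0, 0, -1]]]'

```text
clock: 31.35
tool_pos: [0.4556, -0.2139, 0.1337]
tcp_rot: [0.994, 0.109, -0.0, -0.0]
contact_force: [-0.4, 0.2, 0.1]
opening: 0.0003
grasp_force: 0.0
```

```bash
python3 -c "
from wh import *
look('c');red('c')
ims=[]
for c,p in(('side',(330,192)),('top',(341,261))):
    im=dict(np.load(f'{c}_c.npz'))['img'];r=26
    ims.append(cv2.resize(im[p[1]-r:p[1]+r,p[0]-r:p[0]+r,::-1],(390,390),interpolation=cv2.INTER_CUBIC))
cv2.imwrite('pics/c.png',np.hstack(ims))"
```

```text
31.35 [ 0.4556 -0.2139  0.1337] [ 9.941e-01  1.086e-01 -3.000e-04 -4.000e-04] [-0.44  0.21  0.15] op 0.0003 grip 0.0 q [ 1.09  0.57 -0.96  1.94  0.58  0.94 -1.51]
{'rot': array([-0.04,  0.03, -0.23]), 'before': array([ 0.0272, -0.1523,  0.1093]), 'after': array([ 0.0277, -0.1522,  0.1092])}
side 24 [ 14.   7.  -1.  -4. -25.  14.   3.   1.  -7. -16.  14.   2. -11. -21.
  17.   5.  -0.  -8. -18.  14.   7.   0.  -5. -12.] [-0.0004  0.0005  0.0213]
top 24 [ 23.  16.  17.  15.  20.  16.  18.   8.  22.   2.   1.  21.   4.  -4.
  -5.  -1. -11. -11.  -8. -13. -15. -17. -39. -15.] [ 0.001  -0.0005  0.0197]
side red 1 11 [0.0007 0.015  0.0084]
side orange [0.0003 0.001  0.0214] [[-0.007  -0.0099  0.0193]
 [ 0.0058  0.011   0.0231]]
side house ((0.2956657409667969, 1.8734054565429688), (90.37764739990234, 74.60631561279297), 1.4528509378433228)
top red 1 7 [0.0018 0.0152 0.0079]
top red -1 5 [ 0.0008 -0.0195  0.0075]
top orange [ 0.001  -0.0008  0.021 ] [[-0.0063 -0.0128  0.0135]
 [ 0.0078  0.0097  0.0258]]
top house ((1.8789482116699219, -1.92095947265625), (69.84943389892578, 89.72528839111328), 89.5849609375)
```

View pics/c.png

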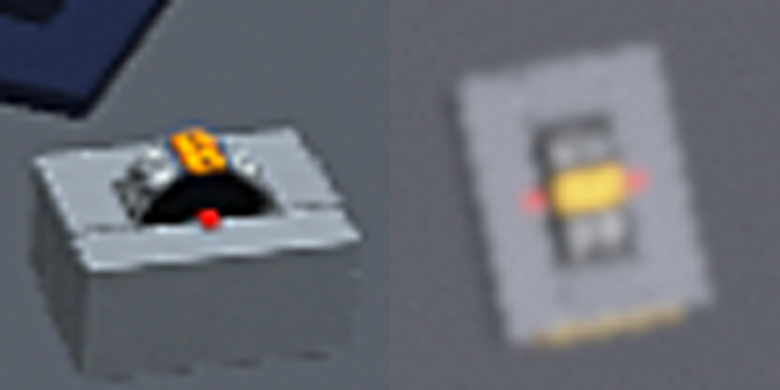

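Run:
```python
from plant import bot,tip_of
from g import *
d=dict(np.load("side_c.npz"));hsv=cv2.cvtColor(d["img"],cv2.COLOR_RGB2HSV)
P,uu,v=pts(d,np.ones((420,560),bool)); L=(P-O)@N; H=hsv[v,uu]
b=(L[:,0]>0)&(L[:,1]>0)&(L[:,0]<.15)&(L[:,1]<.15)&(H[:,1]<60)&(H[:,2]>120)&(abs(L[:,2]-.0165)<.003)
print(b.sum(),np.percentile(L[b],[2,50,98],axis=0).round(4))
for q in("carrier","carrier_blue_grip","carrier_white_grip"):
    r=tip_of("side",q)[:1]; print(q,[(x["p"],np.round(x["at"],3),((x["at"]-O)@N).round(3)) for x in r])
if b.sum()>30 and np.percentile(L[b,0],98)<.085 and np.percentile(L[b,1],98)<.085: print(bot.close_job())
```

```text
188 [[0.0232 0.0015 0.0142]
 [0.0456 0.0576 0.0167]
 [0.0777 0.0792 0.019 ]]
carrier []
carrier_blue_grip [(0.64, array([0.427, 0.211, 0.037]), array([-0.419,  0.152,  0.098]))]
carrier_white_grip [(0.74, array([0.618, 0.291, 0.034]), array([-0.431,  0.343,  0.02 ]))]
the job is handed in; nothing more can be done
None
```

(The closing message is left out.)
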